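# Turn the screwdriver round for the customer

### The arm

A 7-joint arm with a two-finger parallel gripper is mounted at the origin on the work surface. World frame = base frame: x ahead of the robot, y to its left, z up, the work surface at z = 0. Lengths are in m, angles in rad, forces in N, time in s.
With the tool pointing down it reaches from about 0.4 to 0.85 m from the base axis. Payload 4.5 kg.
Tool frame: the origin (TCP) lies on the centre line of the jaws, within the pads' length; the fingertips stand 11 mm ahead of it and the grasp point (between the pads) lies 8 mm behind it (ctrl.tip_extent is the y of the fingertips in the tool frame, in m); y points along the fingers, x is the direction in which the jaws open and shut, and the axes are right-handed (so a half turn about y gives the same grasp; the last joint's range is limited). The gripper opens to 85 mm and grips with 20 to 120 N. Pads are 22 mm wide; open, the fingers measure 114 mm over their backs; the gripper's body (76 mm by 85 mm) begins 54 mm behind the grasp point. The pads swing forward as they close: fully open they stand 13 mm farther back than shut.
Start: joints at [-1.085, 0.689, -0.195, 1.565, 0.157, 0.902, -0.215], TCP at [0.273, 0.562, 0.242] pointing down, gripper open.
Joint ranges: [-3.01, 3.01], [-0.46, 2.08], [-1.47, 1.51], [0.13, 2.56], [-1, 4.14], [0.04, 2.09], [-2.66, 2.66]. Speed limits (rad/s): [2.57, 2.57, 3.14, 3.14, 3.14, 3.14, 3.14].

### API

Orientations are given as a unit quaternion [w, x, y, z].
In Python, from workcell import ctrl gives the robot as it stands. Calls block until the motion is done:
- ctrl.move_ptp(position, orientation): joint-space move of the TCP to a pose.
- ctrl.move_l(position, frame=None, velocity=0.15, f_stop=None): straight line of the TCP; frame=None keeps the orientation; velocity is the mean speed in m/s. With f_stop (N) it stops when the force on the tool has changed by that much, and returns True; else False.
- ctrl.movej(angles): joint-space move.
- ctrl.open() and ctrl.gripper_close(strength=None): open the fingers fully, or close them until they stop; strength is the grip in N (None keeps the last).
- ctrl.hold(seconds).
- ctrl.ik(position, orientation): joint angles nearest the present ones, or None.
- ctrl.read_state(): the state.
- ctrl.get_image(name): name is "side" or "top"; returns (picture, depth): 384x512x3 uint8, red, green, blue; 384x512 float32, m along the optical axis (not along the pixel's ray), 0 where there is no reading.
- ctrl.camera_params(name): a dict with "fovy" (degrees; the focal length in pixels is half the picture's height over the tangent of half this angle, whatever the lens; pixels are square), "cx", "cy" (the principal point, pixels), "k1" (the pictures are not rectified: a ray, as slopes to the right and down, at radius r is drawn at 1 + k1 r^2 times it, then the intrinsics apply), "R" (3x3) and "t" (3): a world point X has camera coordinates R X + t. Camera axes: x right, y down, z forward; pixel columns grow to the right and rows downward; lengths in m; the calibration is good to about 2 mm. A picture is of the moment at which its call begins. camera_params takes no time and is no camera call.
A pose or a line that the arm cannot do raises ctrl.MotionError and nothing moves.
- ctrl.hand_in(): hands the job in, once; it reports no verdict.
Trained networks look in the newest picture that a camera, given by its name, has taken for a name from the list of things; names that differ only in an ending like _2 or _b are one class to them, and where a whole thing is asked for, a point or a joint stands for the part that bears it (a point fixed in the world has none). Each returns a list of dicts, best first, with "conf" (0 to 1); they miss things now and then, are a little off and sometimes report something else, mostly with a low value. They report only what shows in the picture. A call takes as long as a camera call. They do not tell look-alikes from the thing itself.
- ctrl.regions_of(camera, target): "mask" (384x512 bool, what is visible of it) and "box" ([left, top, width, height] as shares, 0 to 1, of the picture: columns of its width, rows of its height, round what is visible of it).
- ctrl.landmark_of(camera, target): "at" ([column, row] as shares, 0 to 1, of the picture: columns of its width, rows of its height: a listed point, or the origin of a listed thing).
The state is a dict: "clock": time; "qpos": joint angles; "qvel": joint speeds; "tau": joint torques, N m; "tool_pos": TCP position; "tool_rot": TCP orientation; "force": force on the tool from outside, world axes, zero at the start; "wrist_torque": the same for the moment, N m; "gripper_width": finger opening in m.
Only numpy, scipy, OpenCV 4.12 (cv2) and the standard library are available. Lean on these libraries where they do the work, as an engineer would, in place of code of your own. Each camera call takes 0.05 s, during which the arm holds its last target.

### The job

A customer waits at the yellow end of the hand-over tray on the shop counter. Pick up the orange-handled screwdriver, whose blade points that way, turn it round and lay it down (do not drop it) flat inside the tray, handle towards the yellow end and blade towards the other, then let go. Leave the blue-handled screwdriver where it lies.

Things in the scene. Friction and masses are not known exactly. Their poses are not given: they have to be found in the camera images.
- driver_grip (a point): Balance point of the loose orange screwdriver, 120 g, on its axis, 14 mm up: grip here, across the handle. x axis points to the blade, z up. Eight-sided handle, 28 mm across flats, from 83 mm behind this point to 27 mm ahead; then a 7 mm steel shank, blade ending 140 mm ahead. Lies on a flat, blade roughly towards the tray's yellow end. Other tools lie 75 mm or more to the sides of this point.
- driver_tip (a point): Tip of the orange screwdriver's blade, on its long axis, 140 mm ahead of driver_grip.
- blue_grip (a point): The same point of the blue-handled screwdriver, equal in size and shape, with the same axes. It lies beside the orange one or one place farther off, and must stay there.
- tray: Fixed hand-over tray, empty: grey floor, dark rim, one end yellow. Outside 280 x 130 mm, walls 5 mm thick, rim 14 mm and inner floor 5 mm above the counter, inside 270 x 120 mm. Origin: centre of its underside, on the counter. x axis: lengthwise towards the yellow end, z up. Place and direction vary.
Mind the look-alikes: they are no part of the job. Of the things shaped like the part that bears driver_grip, the orange one is meant.

How it is judged:
By the outcome, as a careful person would: the job done as asked, in the order asked, and still so for the second after the job is handed in, with the robot touching nothing.
It also fails if it takes over 42 s, if anything falls off the work surface, if the arm or the gripper's body presses on something with over 40 N, if the wrist force passes 120 N, or if a joint passes its speed limit or range.

## Working session

There is one attempt and no reset: what is moved stays moved. The work goes in short steps, each a Python script; the robot and the scene stay as the last script left them, time stands still between calls to the robot, and variables do not carry over. Pictures are saved under pics/ and viewed, and the job is handed in when it is done.

```bash
mkdir -p pics; ls; cat > h.py <<'E'
import numpy as np, cv2
from workcell import ctrl
def K(n):
    p=ctrl.camera_params(n); f=192/np.tan(np.radians(p['fovy'])/2)
    return p,f
def ray(n,u,v):
    p,f=K(n); d=np.array([(u-p['cx'])/f,(v-p['cy'])/f]); s=d.copy()
    for _ in range(30): s=d/(1+p['k1']*(s@s))
    R=np.array(p['R']);t=np.array(p['t'])
    return -R.T@t, R.T@np.array([s[0],s[1],1.])
def atz(n,u,v,z):
    c,d=ray(n,u,v); return c+d*(z-c[2])/d[2]
def bydepth(n,u,v,D):
    c,d=ray(n,u,v); return c+d*D[int(round(v)),int(round(u))]
def proj(n,X):
    p,f=K(n); c=np.array(p['R'])@X+np.array(p['t']); s=c[:2]/c[2]; s=s*(1+p['k1']*(s@s)); return s*f+[p['cx'],p['cy']]
def save(n,im): cv2.imwrite('pics/'+n,cv2.cvtColor(im,cv2.COLOR_RGB2BGR))
E
python3 - <<'E'
from h import *
print(ctrl.tip_extent, ctrl.read_state())
for n in ['top','side']:
    im,D=ctrl.get_image(n); save(n+'0.png',im); np.save(n+'0.npy',D)
    p=ctrl.camera_params(n); print(n,p['k1'],p['fovy'],-np.array(p['R']).T@p['t'])
    for t in ['driver_grip','driver_tip','blue_grip','tray']:
        for l in ctrl.landmark_of(n,t):
            u,v=np.array(l['at'])*[512,384]; print(n,t,round(l['conf'],2),u.round(1),v.round(1),atz(n,u,v,0 if t=='tray' else .014).round(4))
    
E
```

```text
pics
0.011 {'clock': 0.0, 'qpos': array([-1.08518058,  0.68999082, -0.19451871,  1.56641089,  0.15729017,
        0.9024654 , -0.21508187]), 'qvel': array([-0.00066205, -0.001545  ,  0.0004913 , -0.00024631, -0.00243617,
       -0.00087225,  0.0004621 ]), 'tau': array([-1.41680401e-03, -5.39609206e+01, -1.26677535e+00, -1.58547896e+01,
        9.14068281e-03,  9.43205872e-03,  4.68867185e-06]), 'tool_pos': array([0.27262876, 0.56167656, 0.24146206]), 'tool_rot': array([-0.59888089,  0.59966034,  0.37479238, -0.37587209]), 'force': array([ 0.38379556, -0.22321845,  0.30683397]), 'wrist_torque': array([ 0.01332582, -0.01658339,  0.06185094]), 'gripper_width': 0.08547041574902194}
top -0.16901736554931282 44.51266224281092 [0.35653258 0.02704674 1.00196179]
top driver_grip 0.95 163.8 307.2 [0.2458 0.2047 0.014 ]
top driver_grip 0.63 351.2 170.9 [ 0.546  -0.1852  0.014 ]
top driver_tip 0.97 121.7 255.1 [0.3508 0.2995 0.014 ]
top driver_tip 0.69 284.7 151.1 [ 0.5849 -0.0403  0.014 ]
top blue_grip 0.59 340.9 227.9 [ 0.4224 -0.163   0.014 ]
top tray 0.9 149.1 177.9 [0.5201 0.2528 0.    ]
side -0.07414514455453784 47.70025264993673 [ 0.15946981 -0.7125839   0.69238112]
side driver_grip 0.92 334.0 251.8 [ 0.5482 -0.1776  0.014 ]
side driver_grip 0.6 156.4 185.8 [0.2479 0.204  0.014 ]
side driver_tip 0.81 181.2 157.2 [0.3403 0.3066 0.014 ]
side driver_tip 0.7 319.3 208.2 [ 0.5884 -0.0394  0.014 ]
side blue_grip 0.61 281.3 265.0 [ 0.4291 -0.1668  0.014 ]
side tray 0.81 249.5 154.6 [0.528  0.2614 0.    ]
```

View pics/top0.png

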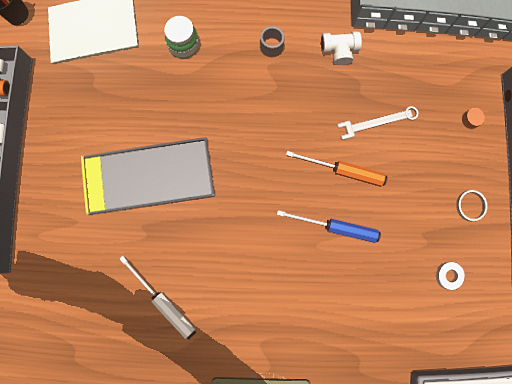

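View pics/side0.png

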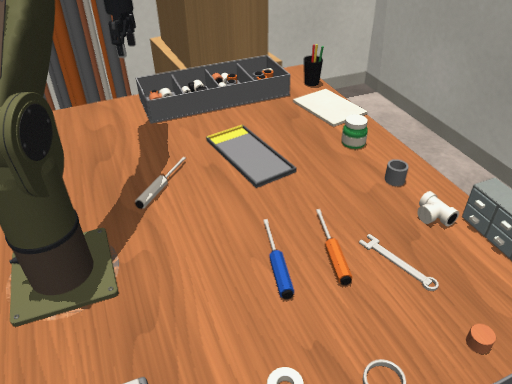

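The top picture shows three screwdrivers. The orange one has its handle at (360,174) and tip at (288,153). The blue one is at (353,230) and a grey look-alike at (173,315). The tray is at (148,176) with its yellow end on the left at (92,185). Other orange things are the cylinder at (475,117) and bits in the bin at (3,88). I choose the screwdriver at (360,174), and next I'll check it in a crop and measure it.

```bash
python3 - <<'E'
from h import *
im=cv2.cvtColor(cv2.imread('pics/top0.png'),cv2.COLOR_BGR2RGB)
D=np.load('top0.npy')
save('crop0.png',cv2.resize(im[135:200,270:400],None,fx=6,fy=6,interpolation=cv2.INTER_CUBIC))
side=cv2.cvtColor(cv2.imread('pics/side0.png'),cv2.COLOR_BGR2RGB);Ds=np.load('side0.npy')
def cloud(n,im,D,box):
    l,t,r,b=box; out=[]
    for v in range(t,b):
        for u in range(l,r):
            if D[v,u]>0: out.append(np.r_[bydepth(n,u,v,D),im[v,u],u,v])
    return np.array(out)
# height-based clouds
P=cloud('top',im,D,(280,145,395,195)); print('table z',np.median(P[:,2]))
z0=np.median(P[:,2]); Q=P[(P[:,2]>z0+.006)]
print(len(Q),Q[:,2].max())
hd=Q[Q[:,2]>z0+.020]
hsv=cv2.cvtColor(im,cv2.COLOR_RGB2HSV)
vx,vy,x0,y0=cv2.fitLine(Q[:,:2].astype(np.float32),cv2.DIST_HUBER,0,.01,.01).ravel()
d=np.array([vx,vy]); d*=np.sign(d[1])
s=(Q[:,:2]-[x0,y0])@d
print('dir',d,'len',s.min(),s.max(),'tip',[x0,y0]+d*s.max(),'end',[x0,y0]+d*s.min(),'grip',[x0,y0]+d*(s.min()+.083),[x0,y0]+d*(s.max()-.14))
P=cloud('side',side,Ds,(310,200,360,295)); z0=np.median(P[:,2]);Q=P[P[:,2]>z0+.006]
vx,vy,x0,y0=cv2.fitLine(Q[:,:2].astype(np.float32),cv2.DIST_HUBER,0,.01,.01).ravel()
d=np.array([vx,vy]); d*=np.sign(d[1]); s=(Q[:,:2]-[x0,y0])@d
print('side',z0,'dir',d,'tip',[x0,y0]+d*s.max(),'end',[x0,y0]+d*s.min(),'grip',[x0,y0]+d*(s.min()+.083))
# tray
P=cloud('top',im,D,(70,130,225,222)); z0=np.median(P[P[:,2]<.003][:,2]); Q=P[P[:,2]>z0+.003]
r=cv2.minAreaRect(Q[:,:2].astype(np.float32)); print('tray',r,z0)
Y=Q[(Q[:,3]>180)&(Q[:,4]>180)&(Q[:,5]<120)]; print('yellow',Y[:,:3].mean(0),'floor z',np.median(Q[:,2]))
print(cv2.boxPoints(r))
E
```

```text
Traceback (most recent call last):
  File "h.py", line 14, in bydepth
    c,d=ray(n,u,v); return c+d*D[int(round(v)),int(round(u))]
        ~~~^^^^^^^
  File "h.py", line 7, in ray
    p,f=K(n); d=np.array([(u-p['cx'])/f,(v-p['cy'])/f]); s=d.copy()
        ~^^^
  File "h.py", line 4, in K
    p=ctrl.camera_params(n); f=192/np.tan(np.radians(p['fovy'])/2)
ValueError: time passes only in moves, steps and waits
```

View pics/crop0.png

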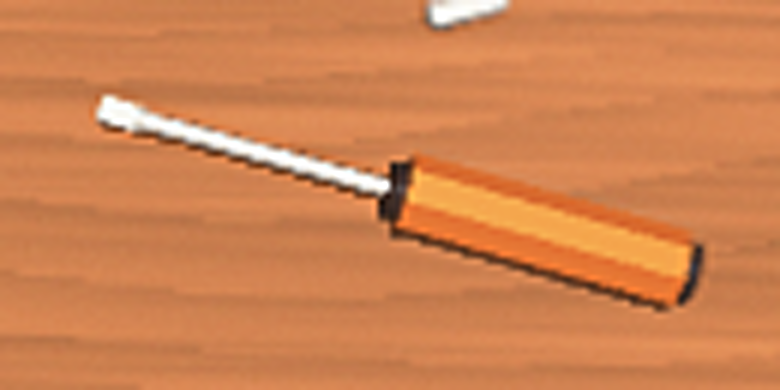

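The crop confirms it: an orange eight-sided handle, with the blade tip at crop (105,110), which is pixel (288,153). The failed script made too many camera_params calls, so I'll cache them.

```bash
python3 - <<'E'
s=open('h.py').read()
s=s.replace("def K(n):\n    p=","_c={}\ndef K(n):\n    if n in _c: return _c[n]\n    p=").replace("    return p,f\n","    _c[n]=(p,f); return p,f\n")
s=s.replace("    c,d=ray(n,u,v); return c+d*D","    c,d=ray(n,u,v); return c+d*D")
s+='''
def rd(f): return cv2.cvtColor(cv2.imread('pics/'+f),cv2.COLOR_BGR2RGB)
def cloud(n,im,D,box):
    l,t,r,b=box
    return np.array([np.r_[bydepth(n,u,v,D),im[v,u],u,v] for v in range(t,b) for u in range(l,r) if D[v,u]>0])
def fit(P,h=.006):
    z0=np.median(P[:,2]);Q=P[P[:,2]>z0+h]
    vx,vy,x0,y0=cv2.fitLine(Q[:,:2].astype(np.float32),cv2.DIST_HUBER,0,.01,.01).ravel()
    d=np.array([vx,vy]); d*=np.sign(d[1]); c=np.array([x0,y0]); s=(Q[:,:2]-c)@d
    print('z0',z0,'zmax',Q[:,2].max(),'n',len(Q),'ang',np.degrees(np.arctan2(d[1],d[0])),'len',np.ptp(s),'tip',c+d*s.max(),'end',c+d*s.min(),'grip from end',c+d*(s.min()+.083),'from tip',c+d*(s.max()-.14))
    return Q,c,d
'''
open('h.py','w').write(s)
E
python3 - <<'E'
from h import *
im=rd('top0.png');D=np.load('top0.npy');side=rd('side0.png');Ds=np.load('side0.npy')
fit(cloud('top',im,D,(280,145,395,195)))
fit(cloud('top',im,D,(270,205,395,250)))
fit(cloud('side',side,Ds,(310,205,355,290)))
P=cloud('top',im,D,(70,130,225,222)); z0=np.median(P[P[:,2]<.003][:,2]); Q=P[P[:,2]>z0+.003]
r=cv2.minAreaRect(Q[:,:2].astype(np.float32)); print('tray',r,z0)
Y=Q[(Q[:,3]>180)&(Q[:,4]>180)&(Q[:,5]<120)]; print('yellow',Y[:,:3].mean(0),'floor z',np.median(Q[:,2]))
print(cv2.boxPoints(r))
P=cloud('side',side,Ds,(200,120,300,190)); z0=np.median(P[P[:,2]<.003][:,2]); Q=P[P[:,2]>z0+.003]
r=cv2.minAreaRect(Q[:,:2].astype(np.float32)); print('tray',r,z0)
E
```

```text
z0 0.0006444905875293561 zmax 0.03328055167292654 n 907 ang 75.41556 len 0.2235638053418711 tip [ 0.58109311 -0.04319159] end [ 0.52479829 -0.25955164] grip from end [ 0.54569823 -0.1792261 ] from tip [ 0.5458402  -0.17868046]
z0 0.0006489654397655586 zmax 0.03339657825428266 n 902 ang 78.06267 len 0.2236822974372114 tip [ 0.45108881 -0.02602627] end [ 0.40482199 -0.24487131] grip from end [ 0.42198985 -0.16366623] from tip [ 0.42213098 -0.16299869]
z0 0.0011719493745830922 zmax 0.03227623768902621 n 781 ang 74.39296 len 0.22580024961013861 tip [ 0.58288769 -0.04104139] end [ 0.52213882 -0.25851628] grip from end [ 0.54446899 -0.17857653] from tip [ 0.54522236 -0.17587953]
tray ((0.5262100696563721, 0.2620595693588257), (0.20202477276325226, 0.3459814786911011), 1.9052910804748535) 6.338343642953159e-05
yellow [0.50264859 0.37613684 0.00690553] floor z 0.005568435625892321
[[0.41950202 0.43159628]
 [0.431005   0.08580606]
 [0.6329181  0.09252286]
 [0.62141514 0.43831307]]
tray ((0.5383515357971191, 0.2732848525047302), (0.361203670501709, 0.28566375374794006), 66.21141052246094) 0.0006557245660163691
```

```bash
python3 - <<'E'
from h import *
im,_=ctrl.get_image('top')
for n in ['top','side']:
    if n=='side': im,_=ctrl.get_image('side')
    R=ctrl.regions_of(n,'tray'); print(n,len(R),[r['conf'] for r in R])
    m=R[0]['mask'].astype(np.uint8)
    cs,_=cv2.findContours(m,cv2.RETR_EXTERNAL,cv2.CHAIN_APPROX_NONE); c=max(cs,key=cv2.contourArea)[:,0]
    X=np.array([atz(n,u,v,.010)[:2] for u,v in c]); r=cv2.minAreaRect(X.astype(np.float32)); print(r); print(cv2.boxPoints(r))
    vis=im.copy(); vis[...,0]=np.where(m>0,255,vis[...,0]); save(n+'_tray.png',vis)
    # dark rim check
    hsv=cv2.cvtColor(im,cv2.COLOR_RGB2HSV); 
    y=((hsv[...,0]>25)&(hsv[...,0]<35)&(hsv[...,1]>150)&(hsv[...,2]>150)&(m>0)); vv,uu=np.nonzero(y); print('yel',len(uu),atz(n,uu.mean(),vv.mean(),.006))
E
```

```text
top 1 [0.85]
((0.5240129232406616, 0.25784680247306824), (0.13642583787441254, 0.2833860218524933), 9.906620025634766)
[[0.4324398  0.38569152]
 [0.48119438 0.10653096]
 [0.61558604 0.13000208]
 [0.56683147 0.40916264]]
yel 841 [0.50605454 0.37693335 0.006     ]
side 1 [0.65]
((0.5256639719009399, 0.2578185796737671), (0.1422245055437088, 0.29656219482421875), 9.063801765441895)
[[0.4320803  0.39304557]
 [0.47879902 0.10018637]
 [0.6192477  0.12259158]
 [0.57252896 0.41545078]]
yel 259 [0.50627027 0.3808597  0.006     ]
```

Checks on the measurements:
- **Driver:** its 223 mm length matches the given size. The top camera puts the grip at (0.546,-0.179) heading 75°, and the side view agrees to about 2 mm.
- **Tray:** it fits 283x136 mm at (0.524,0.258), with the yellow direction at about 99.5°.

Next I'll check that a half-turn is reachable for both jaw variants.

```bash
cat >> h.py <<'E'
from scipy.spatial.transform import Rotation as Ro
def quat(heading_deg,flip=0):
    """driver x axis at heading; jaws (tool x) across"""
    a=np.radians(heading_deg+90+180*flip); x=np.array([np.cos(a),np.sin(a),0]); y=np.array([0,0,-1.])
    q=Ro.from_matrix(np.c_[x,y,np.cross(x,y)]).as_quat(); return q[[3,0,1,2]]
G=np.array([.5457,-.1788]); HG=75.3
TA=99.5; TC=np.array([.5245,.258]); u=np.array([np.cos(np.radians(TA)),np.sin(np.radians(TA))]); PL=TC+.0285*u; HP=TA+180
E
python3 - <<'E'
from h import *
q=ctrl.read_state()['tool_rot']; print(Ro.from_quat(q[[1,2,3,0]]).as_matrix().round(2)); print(PL)
for f in (0,1):
    print(f,'pick',[None if (r:=ctrl.ik([*G,z],quat(HG,f))) is None else np.round(r,2) for z in (.15,.016)])
    print(f,'place',[None if (r:=ctrl.ik([*PL,z],quat(HP,f))) is None else np.round(r,2) for z in (.15,.021)])
print(ctrl.read_state()['clock'])
E
```

```text
[[ 0.44  0.   -0.9 ]
 [ 0.9   0.    0.44]
 [ 0.   -1.   -0.  ]]
[0.51979614 0.28610914]
0 pick [array([ 0.67,  0.86, -0.78,  1.79,  0.79,  0.84,  2.38]), array([ 0.76,  1.18, -0.99,  1.83,  1.27,  0.94,  2.04])]
0 place [array([-0.57,  0.77, -0.01,  1.75,  0.02,  0.62, -0.43]), array([-0.56,  0.97, -0.04,  1.79,  0.09,  0.38, -0.5 ])]
1 pick [array([ 0.25,  0.75, -0.02,  1.81,  0.03,  0.58, -0.05]), array([ 0.29,  0.97, -0.1 ,  1.85,  0.24,  0.33, -0.25])]
1 place [array([-0.15,  0.88, -0.79,  1.73,  0.79,  0.88,  2.01]), array([-0.22,  1.05, -0.65,  1.78,  0.99,  0.68,  1.85])]
0.7
```

Variant 1 has comfortable joints at both ends, so I'll use it for the pick.

```bash
python3 - <<'E'
from h import *
q=quat(HG,1)
ctrl.move_ptp([*G,.15],q)
ctrl.move_l([*G,.05],velocity=.12)
print(ctrl.move_l([*G,.016],velocity=.05,f_stop=8))
s=ctrl.read_state(); print(s['tool_pos'],s['force'],s['clock'])
ctrl.gripper_close(50); s=ctrl.read_state(); print('w',s['gripper_width'],s['force'],s['tool_pos'])
ctrl.move_l([*G,.06],velocity=.08)
for n in ['top','side']:
    im,D=ctrl.get_image(n); save(n+'1.png',im); np.save(n+'1.npy',D)
s=ctrl.read_state(); print('w',s['gripper_width'],s['force'],s['wrist_torque'],s['tool_pos'],s['clock'])
E
```

```text
False
[ 0.54582106 -0.17886113  0.01604477] [-0.19790433  0.47979933  0.11347282] 5.3167
w 0.026678517897091136 [-0.29793235 -0.55975427  3.25908849] [ 0.54615663 -0.17892022  0.01640876]
w 0.02710963484990243 [-0.19998925 -0.71169384 -1.03140814] [-0.02856582 -0.0031703  -0.02502753] [ 0.54533861 -0.1786676   0.05961762] 6.6833
```

```bash
python3 - <<'E'
import cv2,numpy as np
a=cv2.imread('pics/side1.png');b=cv2.imread('pics/top1.png')
cv2.imwrite('pics/c1.png',np.vstack([cv2.resize(a[130:300,220:440],(776,600))[:300*2]])[:600])
cv2.imwrite('pics/c1t.png',cv2.resize(b[110:270,260:460],(750,600)))
E
```

```text
(no output)
```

View pics/c1.png

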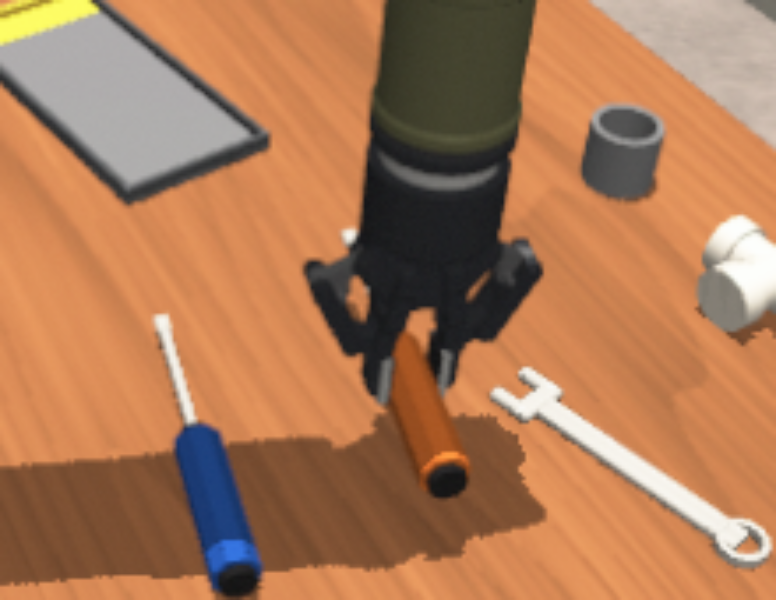

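View pics/c1t.png

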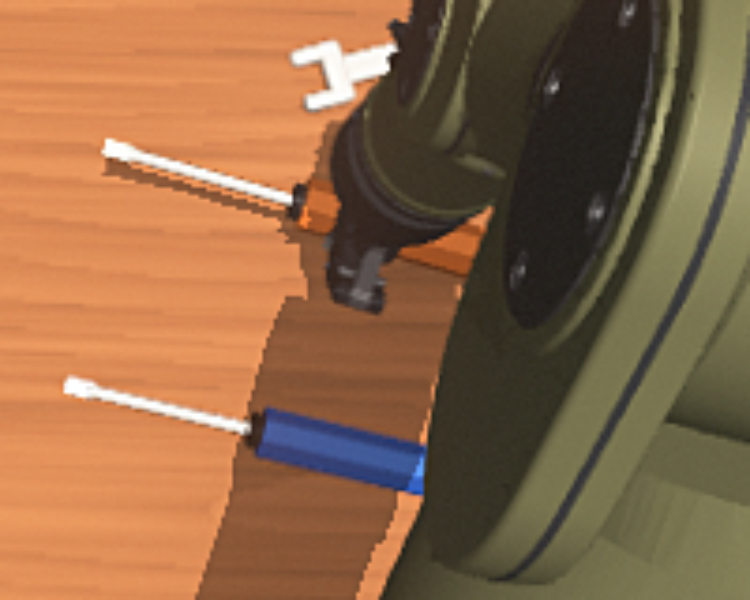

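The orange driver is held (width 27 mm, blade tip at top pixel (289,150)) and the blue one is untouched. I'll check the held pitch, then lift and turn.

```bash
python3 - <<'E'
from h import *
im=rd('top1.png');D=np.load('top1.npy')
P=cloud('top',im,D,(285,143,346,172)); Q=P[P[:,2]>.035]; o=Q[:,1].argsort()
Q=Q[o]; i=np.linspace(0,len(Q)-1,8).astype(int); print(Q[i,:3].round(3))
sh=Q[Q[:,1]>-.14]; sh=sh[sh[:,2]<.075]; print('heading',np.degrees(np.arctan2(*cv2.fitLine(sh[:,:2].astype(np.float32),cv2.DIST_HUBER,0,.01,.01).ravel()[[1,0]])), 'pitch slope',np.polyfit(sh[:,1],sh[:,2],1))
q1=quat(HP,1)
ctrl.move_l([*G,.16],velocity=.15)
s=ctrl.read_state();print(s['clock'],s['gripper_width'])
print(np.round(ctrl.ik([*PL,.13],q1),2), np.round(s['qpos'],2))
E
```

```text
[[ 0.538 -0.162  0.063]
 [ 0.557 -0.156  0.073]
 [ 0.54  -0.15   0.061]
 [ 0.559 -0.135  0.059]
 [ 0.564 -0.112  0.061]
 [ 0.566 -0.086  0.058]
 [ 0.571 -0.061  0.058]
 [ 0.575 -0.042  0.059]]
heading 75.1509 pitch slope [-0.01563365  0.05891804]
7.5 0.02664823789809808
[-1.02  0.98  0.86  1.79 -0.98  0.86 -2.65] [ 0.25  0.73 -0.02  1.81  0.03  0.61 -0.05]
```

The pitch is level. For the place I'll go to the roomier joint solution found earlier, by way of a midpoint.

```bash
python3 - <<'E'
from h import *
a=np.array(ctrl.read_state()['qpos']); b=np.array([-0.15,.88,-.79,1.73,.79,.88,2.01])
for k in (.5,1):
    ctrl.movej(list(a+(b-a)*k)); s=ctrl.read_state(); q=s['tool_rot']
    print(s['tool_pos'].round(3),Ro.from_quat(q[[1,2,3,0]]).as_matrix()[:,1].round(2),s['gripper_width'],s['clock'])
q1=quat(HP,1); print(np.round(ctrl.ik([*PL,.13],q1),2),np.round(ctrl.ik([*PL,.021],q1),2))
ctrl.move_ptp([*PL,.13],q1)
for n in ['top','side']:
    im,D=ctrl.get_image(n); save(n+'2.png',im); np.save(n+'2.npy',D)
s=ctrl.read_state(); print(s['tool_pos'],s['gripper_width'],s['clock'])
E
python3 - <<'E'
import cv2,numpy as np
a=cv2.imread('pics/side2.png');b=cv2.imread('pics/top2.png')
cv2.imwrite('pics/c2.png',np.hstack([cv2.resize(a[60:230,140:340],(400,340)),cv2.resize(b[80:250,40:240],(400,340))]))
E
```

```text
[0.555 0.057 0.136] [-0.09 -0.01 -1.  ] 0.026945647715203525 8.4667
[0.522 0.282 0.149] [ 0. -0. -1.] 0.02654594931480464 9.4333
[-0.16  0.9  -0.77  1.74  0.82  0.85  1.99] [-0.23  1.05 -0.64  1.78  0.98  0.67  1.86]
[0.52027528 0.28507679 0.13010514] 0.027043316579081735 9.7833
```

View pics/c2.png

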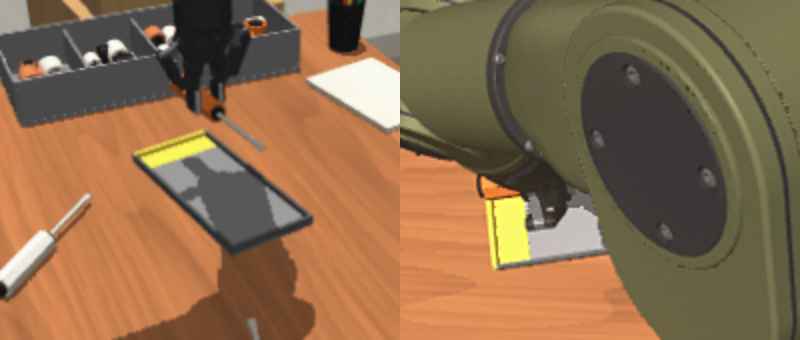

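The blade now points away from the yellow end, and the handle is towards it (side crop, handle at (210,105), tip at (262,150)). I'll lower it to just above the rim and check the alignment.

```bash
python3 - <<'E'
from h import *
ctrl.move_l([*PL,.045],velocity=.1)
im,D=ctrl.get_image('side'); save('side3.png',im); np.save('side3.npy',D)
im=im.copy()
for z,dy in((.0,0),):
    pass
zc=.043
v=-u
pts=[proj('side',np.r_[PL+s*v,zc]) for s in(-.083,0,.14)]
for p in pts: cv2.circle(im,(int(round(p[0])),int(round(p[1]))),1,(255,0,255),-1)
n=np.array([-u[1],u[0]])
for a,b in((1,1),(1,-1),(-1,1),(-1,-1)):
    p=proj('side',np.r_[TC+a*.14*u+b*.065*n,.014]); cv2.circle(im,(int(round(p[0])),int(round(p[1]))),1,(0,255,255),-1)
save('c3.png',cv2.resize(im[110:200,190:310],(800,600),interpolation=cv2.INTER_CUBIC))
E
```

```text
(no output)
```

View pics/c3.png

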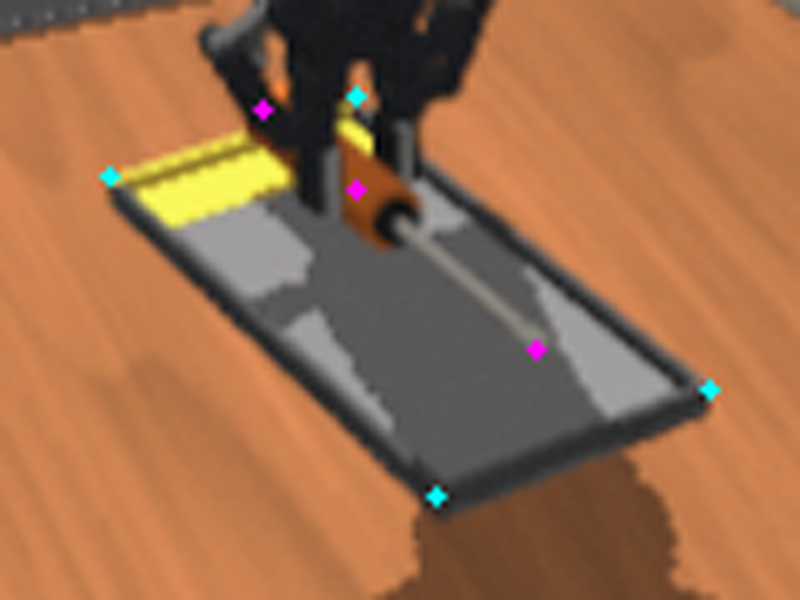

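The predicted driver points (magenta) and tray corners (cyan) sit on the picture. I'll lower it until contact, release and retreat.

```bash
python3 - <<'E'
from h import *
ctrl.move_l([*PL,.026],velocity=.06)
r=ctrl.move_l([*PL,.0195],velocity=.015,f_stop=3)
s=ctrl.read_state(); print(r,s['tool_pos'],s['force'],s['clock'])
ctrl.hold(.2); ctrl.open(); s=ctrl.read_state(); print(s['gripper_width'],s['force'],s['clock'])
p=s['tool_pos']
ctrl.move_l([p[0],p[1],.16],velocity=.08)
ctrl.movej([-1.085,.689,-.195,1.565,.157,.902,-.215])
for n in ['top','side']:
    im,D=ctrl.get_image(n); save(n+'4.png',im); np.save(n+'4.npy',D)
print(ctrl.read_state()['clock'])
im=rd('top4.png');D=np.load('top4.npy')
P=cloud('top',im,D,(85,142,212,212)); Q=P[P[:,2]>.02]; print('zmax',P[:,2].max()); print(Q[:,:3].mean(0),len(Q))
b=rd('side4.png')
save('c4.png',np.hstack([cv2.resize(b[110:200,190:310],(400,300)),cv2.resize(im[130:220,75:220],(400,300))]))
fit(cloud('top',im,D,(270,205,395,250)))
E
```

```text
True [0.52003139 0.28631348 0.02143343] [-0.38744458 -0.62227662  5.12518429] 11.675
0.08569191499852086 [ 1.17975883 -0.37094102  0.1920516 ] 12.4833
16.4083
zmax 0.03858305697581199
[0.51688609 0.29053321 0.02874822] 823
z0 0.000649094399926442 zmax 0.03469697908357949 n 901 ang 78.08511 len 0.22448896997073742 tip [ 0.45110757 -0.02602387] end [ 0.40475996 -0.24567632] grip from end [ 0.421896   -0.16446452] from tip [ 0.42220341 -0.16300763]
```

View pics/c4.png

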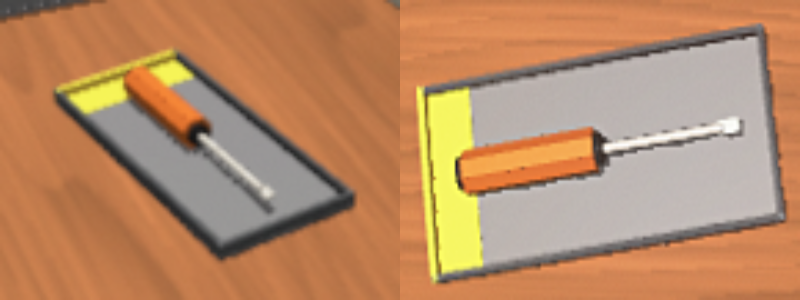

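View pics/top4.png

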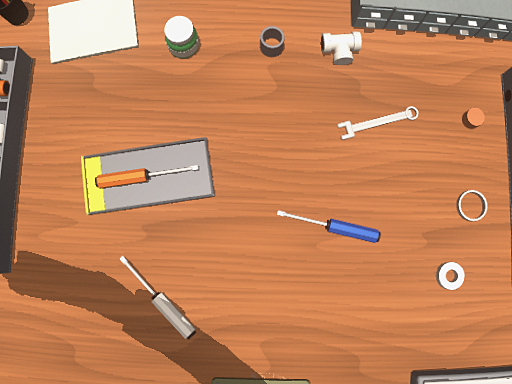

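The driver lies flat inside the tray, with its handle at the yellow end (97,182) and its tip at (197,168). Blue is unmoved at (353,230).

```bash
python3 - <<'E'
from h import *
ctrl.hold(.3); ctrl.hand_in()
E
```

```text
the job is handed in; nothing more can be done
```

I picked up the orange screwdriver at its balance point, turned it round and set it down in the tray. I lowered it until I felt light contact (about 5 N), let go, backed the arm off, and handed the job in at about 17 s.

My last pictures show it lying flat and fully inside the tray, handle on the yellow end and blade towards the other. The blue screwdriver is within about 1 mm of where it was, and the grey one and everything else look unmoved. The robot is touching nothing.

One early measurement was wrong: the depth-based tray outline came out far too large. I dropped it and used the network's tray outline instead, which was close to the given size. No final check failed or disagreed.

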